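Load the microscope's stage inserts

ROBOT

A 7-joint arm with a two-finger parallel gripper is mounted at the origin on the work surface. World frame = base frame: x ahead of the robot, y to its left, z up, the work surface at z = 0. Lengths are in m, angles in rad, forces in N, time in s.
With the tool pointing down it reaches from about 0.425 to 0.925 m from the base axis. Payload 6.8 kg.
Tool frame: the origin (TCP) lies on the centre line of the jaws, within the pads' length; the fingertips stand 19 mm ahead of it and the grasp point (between the pads) is the TCP (robot.tips_ahead is the distance from the TCP to the fingertips, in m); z points along the fingers, y is the line along which they close (so a half turn about z gives the same grasp; the last joint's range is limited). The gripper opens to 88 mm and grips with 3 to 60 N. Pads are 20 mm wide; open, the fingers measure 115 mm over their backs; the gripper's body (75 mm by 178 mm) begins 61 mm behind the grasp point.
Start: joints at [1.078, 0.477, 0.022, 1.555, -0.011, 1.109, -0.083], TCP at [0.253, -0.626, 0.242] pointing down, gripper open.
Joint ranges: [-2.96, 2.96], [-0.34, 2.1], [-1.41, 1.46], [0.24, 2.44], [-1.37, 4.51], [0.17, 1.92], [-2.96, 2.96]. Speed limits (rad/s): [2.39, 2.39, 3.14, 3.14, 3.14, 3.14, 3.14].

INTERFACE

Orientations are given as [roll, pitch, yaw] about the fixed x, y, z axes, in that order (R = Rz(yaw) Ry(pitch) Rx(roll)).
In Python, from bench import robot gives the robot as it stands. The module is installed in compiled form; this text tells all that it offers. Calls block until the motion is done:
- robot.reach(position, orientation): joint-space move of the TCP to a pose.
- robot.move_linear(position, rotation=None, max_speed=0.15): straight line of the TCP; rotation=None keeps the orientation; max_speed is the mean speed in m/s.
- robot.movej(angles): joint-space move.
- robot.move_gripper(opening): finger opening in m; the grip force is fixed at half the most; returns when the fingers have stopped.
- robot.dwell(seconds).
- robot.solve_ik(position, orientation): joint angles nearest the present ones, or None.
- robot.state(): the state.
- robot.camera(name): name is "scene" or "top"; returns a dict with "frame" (420x560x3 uint8, red, green, blue), "mtx" (3x3 intrinsics, pixels), "k1" (the pictures are not rectified: a ray, as slopes to the right and down, at radius r is drawn at 1 + k1 r^2 times it, then the intrinsics apply), "rvec" (rotation vector, rad) and "tvec" (3), from world to camera coordinates, as OpenCV has them. Camera axes: x right, y down, z forward; pixel columns grow to the right and rows downward; lengths in m; the calibration is good to about 2 mm. A picture is of the moment at which its call begins. There is no depth.
A pose or a line that the arm cannot do raises robot.MotionError and nothing moves.
- robot.finish_job(): hands the job in; it is judged then, once.
The state is a dict: "clock": time; "q": joint angles; "joint_vel": joint speeds; "tau": joint torques, N m; "position": TCP position; "tcp_rot": TCP orientation; "contact_force": force on the tool from outside, world axes, zero at the start; "ft_torque": the same for the moment, N m; "gripper_width": finger opening in m; "gripper_force": force on a finger pad.
Only numpy, scipy, OpenCV 4.12 (cv2) and the standard library are available. Lean on these libraries where they do the work, as an engineer would, in place of code of your own. Each camera call takes 0.05 s, during which the arm holds its last target. There are 200 camera calls.

TASK

Load the four stage inserts for the imaging session: set each culture vessel (the small dish, the large dish, the long eight-well chamber slide and the shorter four-well chamber) into the insert whose pocket is cut for it, lying flat on the pocket's floor. Keep the vessels upright all the while, and leave the oil bottle where it stands.

Things in the scene. Friction and masses are not known exactly. Their poses are not given: they have to be found in the camera images.
- small_dish: Closed round culture dish of clear plastic, 39 mm across at the lid and 14 mm high (the lowest 3 mm is 3 mm smaller across). Loose, about 20 g. Origin: centre of its underside; z up.
- large_dish: Closed round culture dish of clear plastic, 60 mm across at the lid and 16 mm high (the lowest 3 mm is 3 mm smaller across). Loose, about 40 g. Origin: centre of its underside; z up.
- long_slide: Loose chamber slide, eight wells (2 rows of 4), 25 g: clear base 76 x 26 x 2 mm; on it a straight-sided block of wells with pale lid, 56 x 24 mm, top 15 mm above the underside, its middle 6 mm to -x of the base's; bare +x end frosted white. Origin: centre of the base's underside; x along its length, z up. Turned up to 0.5 rad from the bench's x; either way round will do in the insert.
- short_chamber: Loose shorter chamber, four wells (2 rows of 2), 20 g: clear base 57 x 26 x 2 mm; on it a straight-sided block of wells with pale lid, 53 x 24 mm, top 15 mm above the underside. Origin: centre of the base's underside; x along its length, z up. Turned up to 0.5 rad from the bench's x; either way round will do in the insert.
- insert_small_dish: Stage insert: fixed black plate 160 x 110 x 6 mm lying flat. In its middle a pocket 4 mm deep, upright walls, round, 49 mm across; its floor is a ledge round a window (round, 24 mm). Origin: centre of the plate's underside, below the pocket's centre; x along the 160 mm side, z up; pocket floor at z = 2 mm, plate top at z = 6 mm. Turned up to 0.25 rad from the bench's x.
- insert_large_dish: Stage insert: fixed black plate 160 x 110 x 6 mm lying flat. In its middle a pocket 4 mm deep, upright walls, round, 70 mm across; its floor is a ledge round a window (round, 42 mm). Origin: centre of the plate's underside, below the pocket's centre; x along the 160 mm side, z up; pocket floor at z = 2 mm, plate top at z = 6 mm. Turned up to 0.25 rad from the bench's x.
- insert_long_slide: Stage insert: fixed black plate 160 x 110 x 6 mm lying flat. In its middle a pocket 4 mm deep, upright walls, oblong, 86 mm along x by 36 mm along y; its floor is a ledge round a window (58 x 14 mm). Origin: centre of the plate's underside, below the pocket's centre; x along the 160 mm side, z up; pocket floor at z = 2 mm, plate top at z = 6 mm. Turned up to 0.25 rad from the bench's x.
- insert_short_chamber: Stage insert: fixed black plate 160 x 110 x 6 mm lying flat. In its middle a pocket 4 mm deep, upright walls, oblong, 67 mm along x by 36 mm along y; its floor is a ledge round a window (40 x 14 mm). Origin: centre of the plate's underside, below the pocket's centre; x along the 160 mm side, z up; pocket floor at z = 2 mm, plate top at z = 6 mm. Turned up to 0.25 rad from the bench's x.
- oil_bottle: Bystander: small amber immersion-oil bottle with black cap, 30 mm across, 62 mm high, standing in the row of vessels. Loose, light, easily tipped. Origin: centre of its underside.
Things that resemble listed ones, but are neither listed nor needed, are in the scene too. Leave any turquoise look-alike of the insert_large_dish alone.

How it is judged:
By the outcome, as a careful person would: the job done as asked, in the order asked, and still so for the second after the job is handed in, with the robot touching nothing.
It also fails if it takes over 96 s, if anything falls off the work surface, if the arm or the gripper's body presses on something with over 40 N, if the wrist force passes 120 N, or if a joint passes its speed limit or range.

## Working session

There is one attempt and no reset: what is moved stays moved. The work goes in short steps, each a Python script; the robot and the scene stay as the last script left them, time stands still between calls to the robot, and variables do not carry over. Pictures are saved under pics/ and viewed, at most 14 in all, crops included, and the job is handed in when it is done.

```bash
mkdir -p pics; python3 - <<'E'
from bench import robot
import cv2,pickle
d={}
for n in("scene","top"):
    c=robot.camera(n); d[n]=c
    cv2.imwrite(f"pics/{n}0.png",cv2.resize(c["frame"][:,:,::-1],(800,600),interpolation=cv2.INTER_CUBIC))
    print(n,c["mtx"].tolist(),c["k1"],c["rvec"],c["tvec"])
pickle.dump(d,open("c0.pkl","wb"))
print(robot.state())
E
```

```text
scene [[472.337102226863, 0.0, 285.0042885953736], [0.0, 472.337102226863, 203.41461461213956], [0.0, 0.0, 1.0]] -0.033544974125416654 [ 0.7152671   2.65478747 -1.05185278] [ 0.35637059 -0.12432762  1.4678259 ]
top [[385.7299141403667, 0.0, 282.16416852153895], [0.0, 385.7299141403667, 208.43365695287903], [0.0, 0.0, 1.0]] -0.02539224712793256 [ 2.211596   -2.21157294  0.05382809] [0.0041395  0.39766334 0.80086378]
{'clock': 0.1, 'q': array([ 1.07789947,  0.47770605,  0.02235601,  1.55631796, -0.01149648,
        1.10927881, -0.08309454]), 'joint_vel': array([ 0.00177654,  0.00074269, -0.0001519 , -0.00364996,  0.00053171,
       -0.00053473, -0.0017633 ]), 'tau': array([ 5.33511018e-03, -5.84089530e+01,  1.54023495e+00, -2.73313290e+01,
       -5.43337176e-02,  1.31554136e-02,  4.67093867e-05]), 'position': array([ 0.25317492, -0.62519042,  0.24080143]), 'tcp_rot': array([-3.14001567e+00,  1.23122406e-04,  3.84812504e-01]), 'contact_force': array([ 0.01395131, -1.02216929,  0.31176749]), 'ft_torque': array([-0.01710667,  0.03168248,  0.05298414]), 'gripper_force': 0.0, 'gripper_width': 0.08760553961927413}
```

View pics/scene0.png

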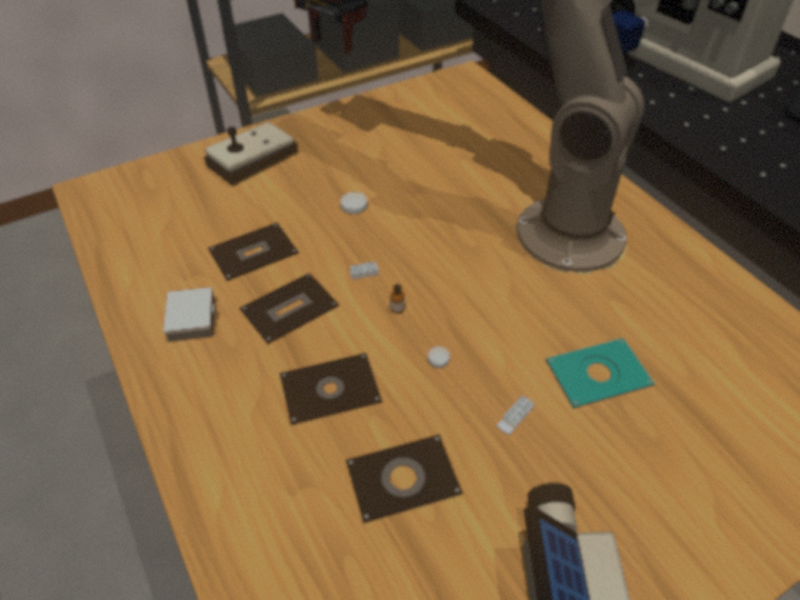

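View pics/top0.png

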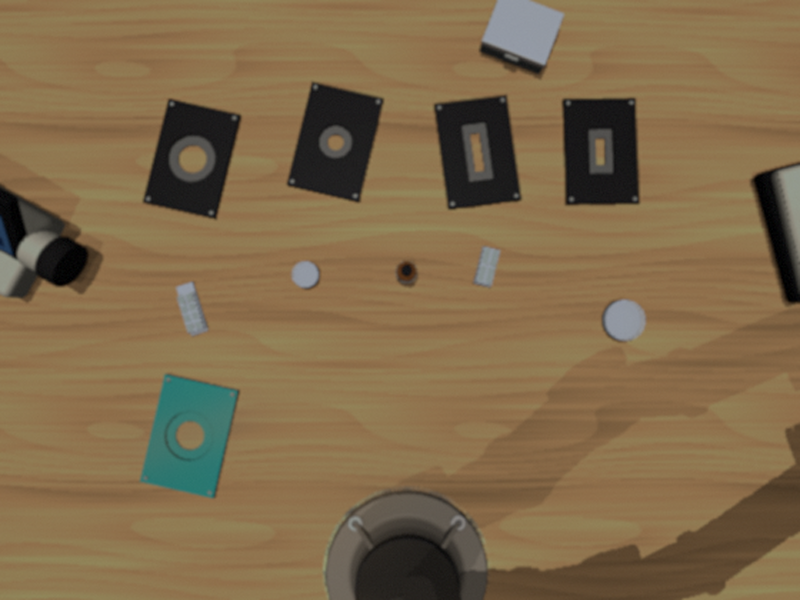

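The top view shows everything: black inserts at (192,158) large dish, (336,142) small dish, (478,152) long slide and (600,151) short chamber. The vessels are the long slide (191,308), small dish (305,275), short chamber (487,267), large dish (624,320) and the bottle (406,272). Next I'll make metric orthophotos and measure from those.

```bash
cat > util.py <<'E'
import cv2,numpy as np
def project(c,P):
    d=np.array([c["k1"],0,0,0,0.]); return cv2.projectPoints(np.asarray(P,float).reshape(-1,3),c["rvec"],c["tvec"],c["mtx"],d)[0].reshape(-1,2)
def ortho(c,z,x0,x1,y0,y1,s):
    "orthophoto of plane z; row 0 = x1, col 0 = y1 (x up, y left); s = m/px"
    xs=np.arange(x1,x0,-s); ys=np.arange(y1,y0,-s)
    X,Y=np.meshgrid(xs,ys,indexing='ij')
    uv=project(c,np.stack([X,Y,X*0+z],-1)).astype(np.float32).reshape(*X.shape,2)
    return cv2.remap(c["frame"][:,:,::-1].copy(),uv[...,0],uv[...,1],cv2.INTER_CUBIC)
E
python3 - <<'E'
import pickle,cv2,numpy as np
from util import *
d=pickle.load(open("c0.pkl","rb"));c=d["top"]
R=cv2.Rodrigues(c["rvec"])[0];print("cam",-R.T@c["tvec"])
x0,x1,y0,y1,s=.35,.95,-.56,.6,.0005
def blobs(m,lo,hi,tag,z):
    for k in cv2.findContours(m,cv2.RETR_EXTERNAL,cv2.CHAIN_APPROX_NONE)[0]:
        a=cv2.contourArea(k)*s*s*1e6
        if lo<a<hi:
            (u,v),(w,h),an=cv2.minAreaRect(k)
            b=cv2.boxPoints(((u,v),(w,h),an)); e=max(((b[i+1]-b[i]) for i in range(3)),key=lambda t:np.hypot(*t))
            yaw=np.arctan2(-e[0],-e[1]); yaw=(yaw+np.pi/2)%np.pi-np.pi/2
            M=cv2.moments(k)
            print(tag,"xy",round(x1-v*s,4),round(y1-u*s,4),"mom",round(x1-M["m01"]/M["m00"]*s,4),round(y1-M["m10"]/M["m00"]*s,4),"size",round(w*s*1e3,1),round(h*s*1e3,1),"yaw",round(yaw,3),"A",round(a))
o=ortho(c,.006,x0,x1,y0,y1,s); h=cv2.cvtColor(o,cv2.COLOR_BGR2HSV)
g=o.max(2); blobs((g<60).astype(np.uint8),12000,22000,"plate",.006)
o2=ortho(c,.015,x0,x1,y0,y1,s); h=cv2.cvtColor(o2,cv2.COLOR_BGR2HSV)
blobs(((h[...,1]<75)&(h[...,2]>80)).astype(np.uint8),400,5000,"white",.015)
cv2.imwrite("pics/vess.png",cv2.resize(ortho(c,.015,.42,.72,-.4,.4,.001),(800,300)))
ins=ortho(c,.006,.6,.9,-.4,.4,.001); cv2.imwrite("pics/o1.png",np.vstack([ins,ortho(c,.015,.4,.7,-.4,.4,.001)]))
E
```

```text
cam [0.3703201  0.01609797 0.81371982]
plate xy 0.6044 0.317 mom 0.6042 0.3168 size 109.7 157.4 yaw -0.225 A 16799
plate xy 0.618 -0.2907 mom 0.6177 -0.2907 size 158.5 109.0 yaw 0.017 A 16775
plate xy 0.615 -0.1054 mom 0.615 -0.1055 size 158.4 107.5 yaw 0.131 A 16495
plate xy 0.6296 0.1049 mom 0.6294 0.1052 size 108.4 158.0 yaw -0.23 A 16516
white xy 0.3735 -0.3185 mom 0.371 -0.3185 size 46.0 65.0 yaw -1.571 A 2527
white xy 0.3824 0.3125 mom 0.3839 0.3122 size 76.1 31.8 yaw 0.314 A 2144
white xy 0.432 0.147 mom 0.432 0.1469 size 41.0 41.0 yaw -1.571 A 1324
white xy 0.4437 -0.1171 mom 0.4437 -0.1171 size 28.6 58.6 yaw -0.253 A 1592
white xy 0.4568 0.5649 mom 0.4537 0.5611 size 56.0 116.5 yaw -0.727 A 3280
white xy 0.6018 0.3137 mom 0.6017 0.3137 size 62.5 62.5 yaw 0.0 A 3081
white xy 0.6156 -0.2876 mom 0.6153 -0.2875 size 60.9 29.7 yaw 0.009 A 1656
white xy 0.6263 0.1043 mom 0.6267 0.1042 size 43.7 43.8 yaw -0.629 A 1482
white xy 0.6124 -0.104 mom 0.6123 -0.1041 size 81.0 31.6 yaw 0.133 A 2406
```

View pics/o1.png

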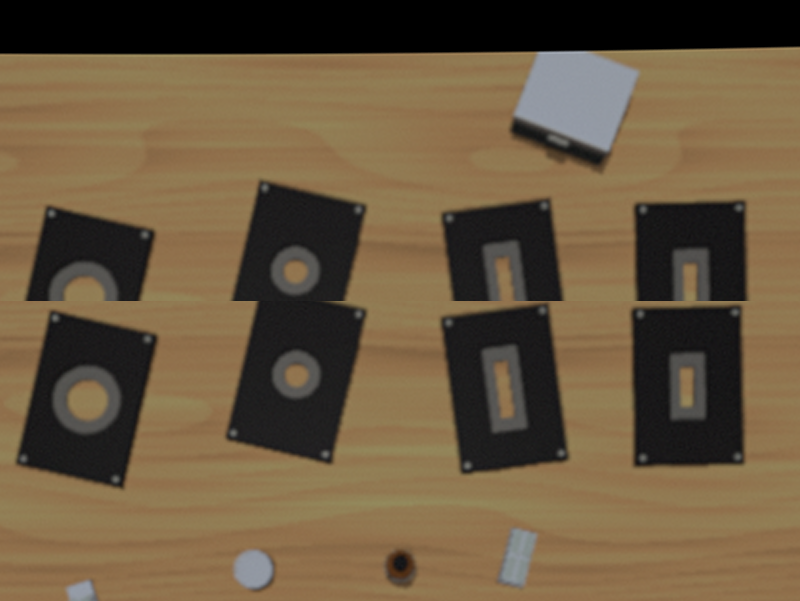

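Insert poses at z = 6 mm come from the plate outlines, with the pockets matching: large (0.604,0.317), small (0.629,0.105), long (0.615,-0.105), short (0.618,-0.291). Vessel walls bias the white blobs, so I'll fit silhouette models in both cameras.

```bash
cat > fit.py <<'E'
import cv2,numpy as np
from scipy.optimize import minimize
from util import project
def disc(r,z0,z1): 
    t=np.linspace(0,2*np.pi,48,endpoint=False); return np.array([[r*np.cos(a),r*np.sin(a),z] for z in(z0,z1) for a in t])
def box(l,w,z0,z1,cx=0): return np.array([[cx+a*l/2,b*w/2,z] for z in(z0,z1) for a in(-1,1) for b in(-1,1)])
M={"small_dish":np.vstack([disc(.018,0,.003),disc(.0195,.003,.014)]),"large_dish":np.vstack([disc(.0285,0,.003),disc(.03,.003,.016)]),
"long_slide":np.vstack([box(.076,.026,0,.002),box(.056,.024,.002,.015,-.006)]),"short_chamber":np.vstack([box(.057,.026,0,.002),box(.053,.024,.002,.015)]),
"plate":box(.16,.11,0,.006)}
S=4
def place(m,p):
    c,s=np.cos(p[2]),np.sin(p[2]); return m@np.array([[c,s,0],[-s,c,0],[0,0,1]])+[p[0],p[1],0 if len(p)<4 else p[3]]
def fit(c,name,p0,dark=False,z=0):
    m=M[name]; uv=project(c,place(m,[*p0,z])); lo=np.floor(uv.min(0)-14).astype(int); hi=np.ceil(uv.max(0)+14).astype(int)
    lo=np.maximum(lo,0)
    im=cv2.resize(np.ascontiguousarray(c["frame"][lo[1]:hi[1],lo[0]:hi[0],::-1]),None,fx=S,fy=S,interpolation=cv2.INTER_CUBIC)
    h=cv2.cvtColor(im,cv2.COLOR_BGR2HSV)
    mk=(im.max(2)<70 if dark else (h[...,1]<75)&(h[...,2]>70)).astype(np.uint8)
    ks=cv2.findContours(mk,cv2.RETR_EXTERNAL,cv2.CHAIN_APPROX_NONE)[0]
    k=max(ks,key=cv2.contourArea); T=np.zeros(mk.shape,np.uint8); cv2.fillPoly(T,[cv2.convexHull(k)],255)
    def hull(p):
        u=(project(c,place(m,[*p,z]))-lo+.5)*S-.5; return cv2.convexHull(u.astype(np.float32))
    def cost(p):
        q=np.zeros_like(T); cv2.fillPoly(q,[np.round(hull(p)*16).astype(np.int32)],255,cv2.LINE_AA,4)
        return 1-np.minimum(q,T).sum(dtype=float)/np.maximum(q,T).sum(dtype=float)
    st=np.array(p0)+np.array([[0,0,0],[.006,0,0],[0,.006,0],[0,0,.08]])
    for _ in range(2):
        r=minimize(cost,st[0],method="Nelder-Mead",options=dict(initial_simplex=st,xatol=1e-5,fatol=1e-5)); st=r.x+(st-st[0])*.3
    cv2.polylines(im,[np.round(hull(r.x)).astype(int)],True,(0,0,255),1)
    return r.x,r.fun,im
G={"small_dish":(.432,.147,0),"large_dish":(.37,-.319,0),"long_slide":(.383,.312,.25),"short_chamber":(.444,-.117,-.253)}
P={"insert_large_dish":(.604,.317,-.225),"insert_small_dish":(.629,.105,-.23),"insert_long_slide":(.615,-.105,.13),"insert_short_chamber":(.618,-.29,.017)}
E
cat > run.py <<'E'
import pickle; from fit import *
d=pickle.load(open("c0.pkl","rb")); rows=[]
for n,p in {**G,**P}.items():
    ims=[]
    for cam in("top","scene"):
        x,f,im=fit(d[cam],"plate" if n in P else n,p,n in P); print(n,cam,x.round(4),round(f,3)); ims.append(cv2.resize(im,(200,150)))
    rows.append(np.vstack(ims))
cv2.imwrite("pics/fits.png",np.vstack([np.hstack(rows[:4]),np.hstack(rows[4:])]))
E
python3 run.py
```

```text
small_dish top [0.432  0.1479 0.0267] 0.053
small_dish scene [0.4323 0.1453 0.0275] 0.08
large_dish top [ 0.3655 -0.3205  0.0123] 0.026
large_dish scene [ 0.3661 -0.3222  0.0669] 0.073
long_slide top [0.3831 0.3153 0.3174] 0.055
long_slide scene [0.3835 0.3145 0.3338] 0.028
short_chamber top [ 0.4449 -0.119  -0.2417] 0.068
short_chamber scene [ 0.4449 -0.1208 -0.1939] 0.112
insert_large_dish top [ 0.6052  0.3179 -0.2281] 0.032
insert_large_dish scene [ 0.6064  0.315  -0.2082] 0.105
insert_small_dish top [ 0.6309  0.1055 -0.2243] 0.032
insert_small_dish scene [ 0.629   0.1034 -0.2241] 0.121
insert_long_slide top [ 0.6162 -0.1056  0.1242] 0.035
insert_long_slide scene [ 0.6173 -0.1079  0.1167] 0.14
insert_short_chamber top [ 0.6187 -0.2918  0.0178] 0.035
insert_short_chamber scene [ 0.6199 -0.2947  0.0782] 0.155
```

View pics/fits.png

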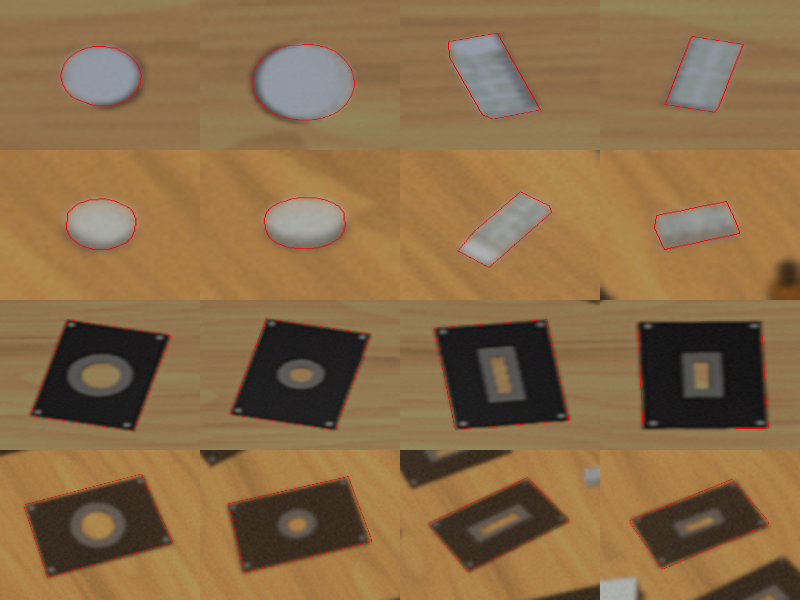

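The two cameras agree to about 3 mm, so I average them. I'll start with the small dish, following the listed order.

```bash
cat > act.py <<'E'
from bench import robot
import numpy as np,cv2,pickle
V={"small_dish":(.432,.1466,None),"large_dish":(.3658,-.3213,None),"long_slide":(.3833,.315,.322),"short_chamber":(.4449,-.1198,-.235)}
I={"small_dish":(.6302,.1046,-.224),"large_dish":(.6055,.3165,-.226),"long_slide":(.6166,-.1066,.124),"short_chamber":(.6191,-.293,.018)}
OFF={"long_slide":-.006}; OPEN={"small_dish":.065,"large_dish":.086,"long_slide":.05,"short_chamber":.05}
REL={"small_dish":.055,"large_dish":.076,"long_slide":.038,"short_chamber":.038}
GZ=.0255; HI=.11
def say(t):
    s=robot.state(); print(t,"t",round(s["clock"],1),"p",s["position"].round(4),"yaw",round(s["tcp_rot"][2],3),"w",round(s["gripper_width"],4),"f",round(s["gripper_force"],1),"F",s["contact_force"].round(1)); return s
def down(psi): return [np.pi,0,psi]
def pt(p,off,z): return [p[0]+off*np.cos(p[2] or 0),p[1]+off*np.sin(p[2] or 0),z]
def pick(n,psi=0.):
    v=V[n]; psi=psi if v[2] is None else v[2]
    robot.reach(pt(v,OFF.get(n,0),HI),down(psi)); robot.move_gripper(OPEN[n]); say("above")
    robot.move_linear(pt(v,OFF.get(n,0),GZ),max_speed=.12); s=say("at")
    robot.move_gripper(.005); say("gripped"); z=robot.state()["position"][2]
    p=pt(v,OFF.get(n,0),HI); robot.move_linear(p,max_speed=.15); say("lifted"); return z-GZ
def place(n,psi=0.):
    v=I[n]; psi=psi if V[n][2] is None else v[2]
    robot.reach(pt(v,OFF.get(n,0),HI),down(psi)); say("over")
    robot.move_linear(pt(v,OFF.get(n,0),.04),max_speed=.15)
    robot.move_linear(pt(v,OFF.get(n,0),GZ+.0027),max_speed=.04); say("down")
def release(n):
    v=I[n]; robot.move_gripper(REL[n]); say("open")
    robot.move_linear(pt(v,OFF.get(n,0),HI),max_speed=.2); say("up")
E
python3 - <<'E'
from act import *
pick("small_dish",.2)
c={k:robot.camera(k) for k in("scene","top")}; pickle.dump(c,open("c1.pkl","wb"))
E
```

```text
above t 3.5 p [0.432  0.1466 0.11  ] yaw 0.2 w 0.0652 f 0.0 F [-0.3  0.8  0.3]
at t 4.3 p [0.4323 0.1469 0.0259] yaw 0.2 w 0.0651 f 0.0 F [-0.5  0.   0.1]
gripped t 4.9 p [0.4322 0.1466 0.0258] yaw 0.2 w 0.0378 f 30.0 F [-1.1 -1.5  5.6]
lifted t 5.6 p [0.4316 0.1462 0.1094] yaw 0.2 w 0.0383 f 30.0 F [ 0.1 -1.   0.3]
```

```bash
python3 - <<'E'
from act import *
place("small_dish",.2)
release("small_dish")
pick("large_dish",-.2)
c={k:robot.camera(k) for k in("scene","top")}; pickle.dump(c,open("c2.pkl","wb"))
def crop(k,P):
    from util import project
    u,v=project(c[k],P)[0].astype(int); f=c[k]["frame"][max(v-37,0):v+38,max(u-50,0):u+50,::-1]; return cv2.resize(np.ascontiguousarray(f),(400,300),interpolation=cv2.INTER_CUBIC)
cv2.imwrite("pics/p2.png",np.vstack([np.hstack([crop(k,[*I["small_dish"][:2],.006]) for k in c]),np.hstack([crop(k,[*V["large_dish"][:2],.11]) for k in c])]))
E
```

```text
over t 6.5 p [0.6284 0.1056 0.1092] yaw 0.201 w 0.0379 f 30.0 F [0.4 0.2 0.5]
down t 7.6 p [0.6301 0.1045 0.0281] yaw 0.2 w 0.0382 f 30.0 F [-1.  -0.2  0.1]
open t 8.1 p [0.6302 0.1046 0.0283] yaw 0.2 w 0.0551 f 0.0 F [-0.4 -0.9  0.2]
up t 8.7 p [0.6298 0.1042 0.1095] yaw 0.2 w 0.0551 f 0.0 F [-0.1 -0.5 -1. ]
above t 11.1 p [ 0.3658 -0.3214  0.11  ] yaw -0.2 w 0.0861 f 0.0 F [-0.8  0.7  0.8]
at t 12.0 p [ 0.3662 -0.3215  0.0259] yaw -0.2 w 0.0861 f 0.0 F [ 0.1  0.8 -0.1]
gripped t 12.5 p [ 0.366  -0.3214  0.0258] yaw -0.2 w 0.0593 f 30.0 F [-0.7  0.5  5. ]
lifted t 13.3 p [ 0.3653 -0.3211  0.1094] yaw -0.2 w 0.0592 f 30.0 F [ 0.3 -0.2 -1. ]
```

View pics/p2.png

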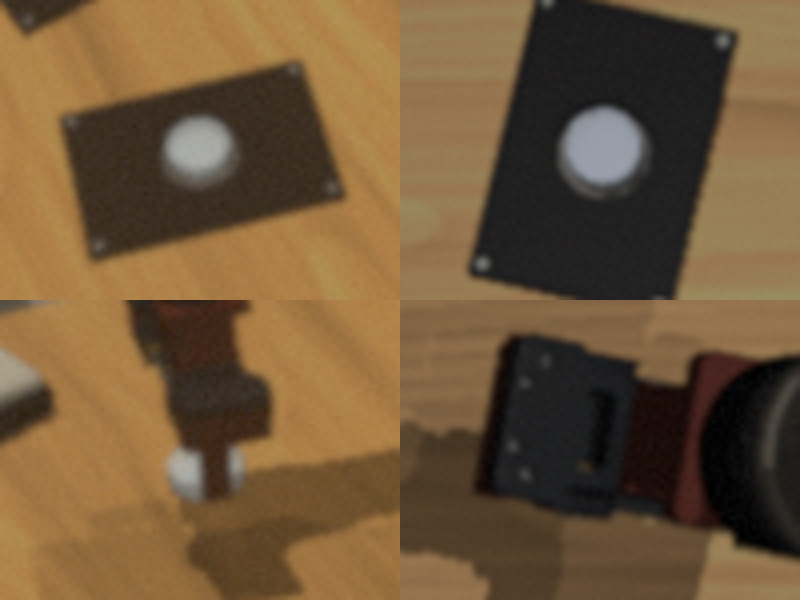

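The small dish sits in its pocket, centred on the crop at about (601,147). The large dish is held level. I'll carry it over higher to clear the bottle, then do the slide.

```bash
python3 - <<'E'
from act import *
robot.reach([.55,-.05,.17],down(0)); say("via")
place("large_dish",0.2)
release("large_dish")
pick("long_slide")
robot.reach([.55,.05,.17],down(.2)); say("via")
place("long_slide")
release("long_slide")
robot.reach([.5,-.117,.15],down(-.235))
c={k:robot.camera(k) for k in("scene","top")}; pickle.dump(c,open("c3.pkl","wb"))
cv2.imwrite("pics/p3.png",cv2.resize(c["scene"]["frame"][120:380,130:400,::-1],(600,578),interpolation=cv2.INTER_CUBIC))
E
```

```text
via t 14.6 p [ 0.5492 -0.0521  0.1693] yaw -0.003 w 0.0593 f 30.0 F [-0.3 -1.  -1. ]
over t 16.0 p [0.6066 0.3141 0.1101] yaw 0.197 w 0.0595 f 30.0 F [-0.1 -0.5 -0. ]
down t 17.1 p [0.6054 0.3165 0.0282] yaw 0.2 w 0.0591 f 30.0 F [ 0.1  0.8 -0.7]
open t 17.6 p [0.6055 0.3165 0.0282] yaw 0.2 w 0.076 f 0.0 F [-0.5  0.1  0.4]
up t 18.1 p [0.6053 0.316  0.1095] yaw 0.2 w 0.0762 f 0.0 F [ 0.1 -0.2 -0.5]
above t 19.6 p [0.3777 0.3131 0.11  ] yaw 0.322 w 0.05 f 0.0 F [ 0.5  0.3 -0.4]
at t 20.5 p [0.3778 0.3135 0.0259] yaw 0.322 w 0.05 f 0.0 F [-0.5  0.5  0.4]
gripped t 21.0 p [0.3779 0.3132 0.0258] yaw 0.322 w 0.0239 f 30.0 F [-0.4 -0.8  4. ]
lifted t 21.7 p [0.3774 0.3125 0.1094] yaw 0.322 w 0.0234 f 30.0 F [-0.3 -0.5  0.5]
via t 22.9 p [0.5492 0.0519 0.1696] yaw 0.203 w 0.0236 f 30.0 F [-0.5  0.3 -0.2]
over t 23.7 p [ 0.6106 -0.1044  0.1104] yaw 0.127 w 0.0236 f 30.0 F [-0.7  0.4 -0.1]
down t 24.8 p [ 0.6105 -0.1074  0.0281] yaw 0.124 w 0.0237 f 30.0 F [ 0.6 -1.   0.1]
open t 25.2 p [ 0.6107 -0.1074  0.0282] yaw 0.124 w 0.0384 f 0.0 F [ 0.4 -0.8 -0.7]
up t 25.8 p [ 0.6102 -0.1076  0.1095] yaw 0.124 w 0.0383 f 0.0 F [-0.4 -0.8  0.4]
```

View pics/p3.png

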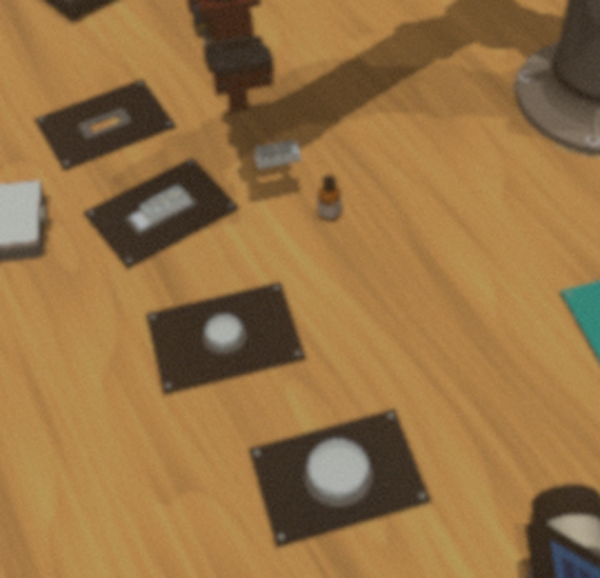

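The three vessels sit in their plates: slide (163,207), small dish (224,331) and large dish (338,470). The bottle is still standing at (328,198). Next is the short chamber, then a fit check from a clear arm pose.

```bash
python3 - <<'E'
from act import *
pick("short_chamber"); place("short_chamber"); release("short_chamber")
robot.movej([1.078,0.477,0.022,1.555,-0.011,1.109,-0.083])
c={k:robot.camera(k) for k in("scene","top")}; pickle.dump(c,open("c4.pkl","wb")); say("end")
from fit import fit
rows=[]
for n in V:
    ims=[]
    for k in("top","scene"):
        pl=fit(c[k],"plate",I[n],True)[0]; x,f,im=fit(c[k],n,I[n],z=.002); 
        a=I[n][2]; e=x[:2]-pl[:2]; e=[e@[np.cos(a),np.sin(a)],e@[-np.sin(a),np.cos(a)]]
        print(n,k,"rel to plate mm",np.round(np.array(e)*1e3,1),"dyaw",round(x[2]-a,3),"iou",round(1-f,3)); ims.append(cv2.resize(im,(200,300)))
    rows.append(np.vstack(ims))
cv2.imwrite("pics/p4.png",np.hstack(rows))
E
```

```text
above t 27.2 p [ 0.4455 -0.1197  0.1103] yaw -0.235 w 0.0502 f 0.0 F [0.2 0.4 0.2]
at t 28.1 p [ 0.4453 -0.1197  0.0259] yaw -0.235 w 0.0498 f 0.0 F [ 0.7  0.5 -0.2]
gripped t 28.6 p [ 0.4451 -0.1199  0.0258] yaw -0.235 w 0.0238 f 30.0 F [-1.  -0.2  4.6]
lifted t 29.3 p [ 0.4443 -0.1199  0.1094] yaw -0.235 w 0.0236 f 30.0 F [0.7 0.  0. ]
over t 30.3 p [ 0.6184 -0.2911  0.1091] yaw 0.019 w 0.024 f 30.0 F [-0.3  0.8 -0.2]
down t 31.3 p [ 0.619  -0.293   0.0281] yaw 0.018 w 0.0239 f 30.0 F [ 0.5  0.3 -0.6]
open t 31.8 p [ 0.6191 -0.293   0.0282] yaw 0.018 w 0.0377 f 0.0 F [-0.3 -0.7 -0.2]
up t 32.4 p [ 0.6186 -0.2931  0.1095] yaw 0.018 w 0.0384 f 0.0 F [ 0.1  0.  -0.7]
end t 34.3 p [ 0.2549 -0.6252  0.2413] yaw 0.387 w 0.038 f 0.0 F [-0.3 -0.1 -0.3]
small_dish top rel to plate mm [0.7 0.8] dyaw 0.034 iou 0.845
small_dish scene rel to plate mm [3.9 3.6] dyaw 0.04 iou 0.687
large_dish top rel to plate mm [ 0.2 -0.4] dyaw 0.011 iou 0.941
large_dish scene rel to plate mm [2.5 6.9] dyaw 0.007 iou 0.753
long_slide top rel to plate mm [-2.1  0.5] dyaw 0.073 iou 0.748
long_slide scene rel to plate mm [5.8 1.9] dyaw 0.018 iou 0.734
short_chamber top rel to plate mm [ 0.5 -0.7] dyaw 0.037 iou 0.806
short_chamber scene rel to plate mm [-0.5  2.1] dyaw 0.054 iou 0.731
```

View pics/p4.png

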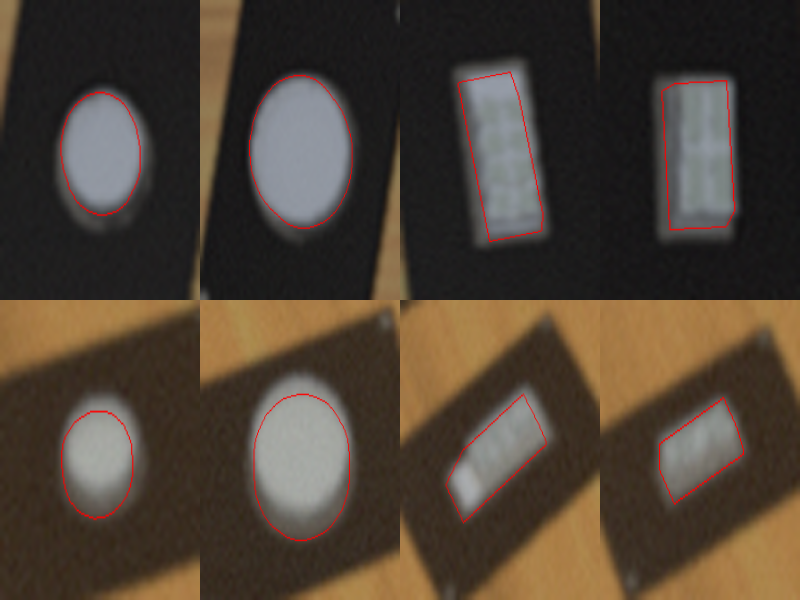

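The mask picked up the grey pocket floor, so this fit is contaminated. I'll overlay the predicted seated outlines instead (lid and base edges in red, pocket rim in green), relative to each camera's own plate fit.

```bash
python3 - <<'E'
import pickle
from fit import *
from act import I
c=pickle.load(open("c4.pkl","rb"))
TOP={"small_dish":disc(.0195,.014,.014)[:48],"large_dish":disc(.03,.016,.016)[:48],"long_slide":box(.056,.024,.015,.015,-.006)[[0,1,3,2]],"short_chamber":box(.053,.024,.015,.015)[[0,1,3,2]]}
POC={"small_dish":disc(.0245,.006,.006)[:48],"large_dish":disc(.035,.006,.006)[:48],"long_slide":box(.086,.036,.006,.006)[[0,1,3,2]],"short_chamber":box(.067,.036,.006,.006)[[0,1,3,2]]}
BASE={"long_slide":box(.076,.026,.002,.002)[[0,1,3,2]],"short_chamber":box(.057,.026,.002,.002)[[0,1,3,2]]}
rows=[]
for k in("top","scene"):
    r=[]
    for n in I:
        pl=fit(c[k],"plate",I[n],True)[0]
        if k=="scene": pl[2]=I[n][2]
        u0=np.round(project(c[k],[*pl[:2],.01])[0]).astype(int); S=8
        lo=u0-[25,19]; a=c[k]["frame"][lo[1]:lo[1]+38,lo[0]:lo[0]+50,::-1]
        im=cv2.resize(np.ascontiguousarray(a),None,fx=S,fy=S,interpolation=cv2.INTER_CUBIC)
        im=cv2.convertScaleAbs(im,alpha=1.3)
        for m,z,col in((TOP[n],.002,(0,0,255)),(BASE.get(n),.002,(255,0,255)),(POC[n],0,(0,255,0))):
            if m is None: continue
            q=(project(c[k],place(m,[*pl,z]))-lo+.5)*S-.5
            cv2.polylines(im,[np.round(q).astype(int)],True,col,1)
        r.append(im)
    cv2.imwrite(f"pics/p5{k}.png",np.vstack([np.hstack(r[:2]),np.hstack(r[2:])])[:600])
E
```

```text
(no output)
```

View pics/p5top.png

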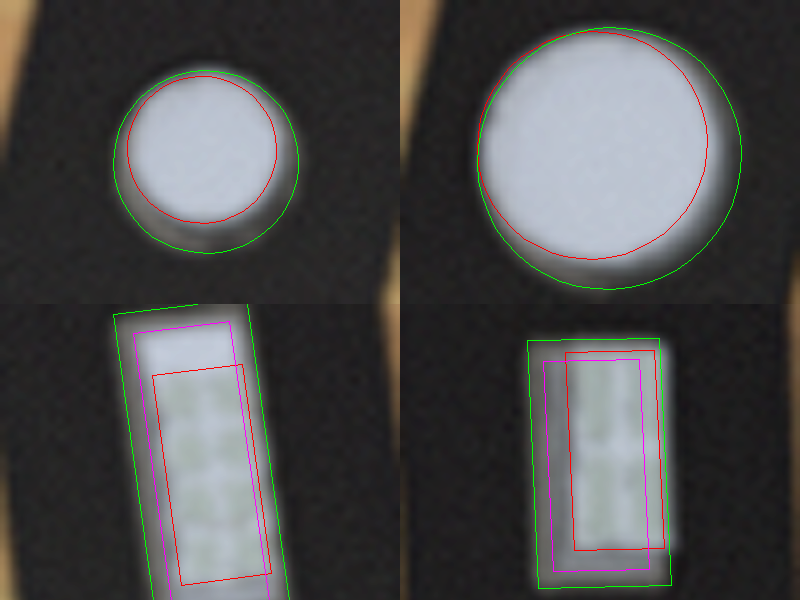

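View pics/p5scene.png

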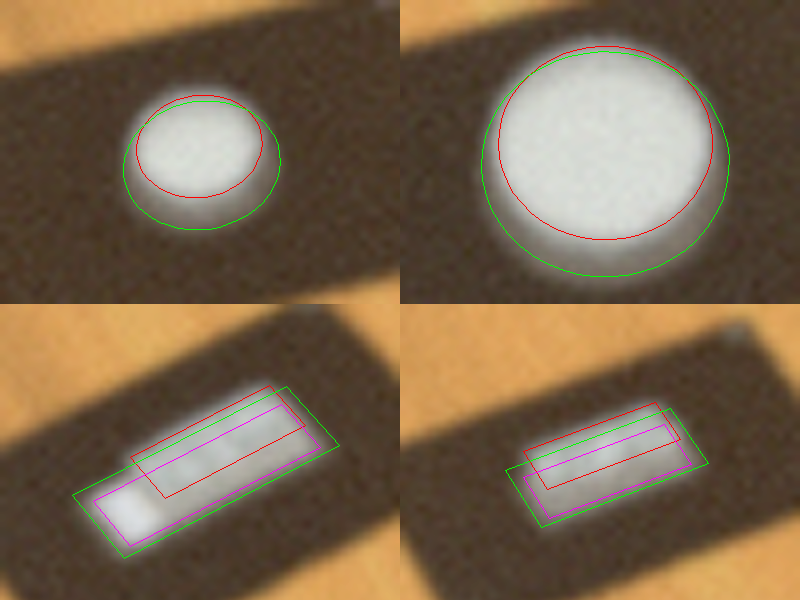

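The lids match the predicted seated outlines to within about 2.5 mm in both views, against 5 mm clearance. No contact force showed when any vessel was lowered below rim height. All four are seated, so I'm handing in.

```bash
python3 - <<'E'
from bench import robot
print(robot.finish_job())
E
```

```text
the job is handed in; nothing more can be done
None
```

All four vessels are in their matching inserts and lying flat as far as the camera and force checks show; I didn't touch the oil bottle, and the job was handed in at about 34 s (no verdict was returned).

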